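# Lay out the air line of a press jig

### The job

Lay out the air-line parts upright on the grey base plate, each in the middle of one of its three outlined fields, in the order the air flows: the filter in the field next to the brass inlet tap, the valve block in the field next to the press, lying lengthwise along the row, and the regulator between them. Then set the pressure gauge gently, dial up, on the middle of the valve block. The tap and the press may stand at either end of the plate; leave the parts box and the roll of tape where they are.

Things in the scene. Friction and masses are not known exactly. Their poses are not given: they have to be found in the camera images.
- plate: Fixed grey base plate, 80 (x) by 300 (y) by 8 mm thick. Origin: centre of its underside, on the bench; its y axis runs along the row. Thin black lines outline three fields, 68 mm along x by 96 mm along y, centred at x = 0, y = -96, 0 and +96 mm in its frame. Tap and press stand about 240 mm from its centre, one beyond each end (+y, -y); which is where changes.
- inlet: Fixed brass inlet tap: a brass body on a 44 mm square dark foot, with a flat blue lever 70 mm long on top, 63 mm high in all. Origin: centre of the underside of its foot, on the bench.
- press: Fixed small press jig: a brown base 70 by 60 by 16 mm with a steel column and ram, 146 mm high in all. Origin: centre of the underside of its base, on the bench.
- filter: Loose air filter, 76 mm high, 180 g: a dark foot 46 mm square and 12 mm high, a clear bowl 34 mm across, and on top a round aluminium cap, 40 mm across, from 52 to 76 mm height. Origin: centre of its underside; z up its axis.
- regulator: Loose pressure regulator, 72 mm high, 250 g: a square aluminium body 46 by 46 by 42 mm with a round black knob, 34 mm across and 30 mm high, on top (42 to 72 mm). Origin: centre of its underside; z up. The knob does not turn.
- valve: Loose valve block lying flat: an oblong of 84 (x) by 44 (y) by 30 mm, 300 g, aluminium with black ends 12 mm long; flat top. Origin: centre of its underside; x along its length, z up.
- gauge: Loose pressure gauge, lying with its white dial up: a black drum 44 mm across and 30 mm high, 120 g, flat underneath. Origin: centre of its underside; z up through the dial.
- partsbox: Loose open clear box of small black parts, 60 by 60 by 34 mm, 200 g, among the air-line parts. To be left alone. Origin: centre of its underside.
- tape: Loose roll of brown tape lying flat, 72 mm across, 52 mm hole, 18 mm high, among the air-line parts. To be left alone. Origin: centre of its underside.

How it is judged:
By the outcome, as a careful person would: the job done as asked, in the order asked, and still so for the second after the job is handed in, with the robot touching nothing.
It also fails if it takes over 104 s, if anything falls off the work surface, if the arm or the gripper's body presses on something with over 40 N, if the wrist force passes 120 N, or if a joint passes its speed limit or range.

### The arm

A 6-joint arm with a two-finger parallel gripper is mounted at the origin on the work surface. World frame = base frame: x ahead of the robot, y to its left, z up, the work surface at z = 0. Lengths are in m, angles in rad, forces in N, time in s.
With the tool pointing down it reaches from about 0.375 to 0.9 m from the base axis. Payload 3.1 kg.
Tool frame: the origin (TCP) lies at the centre of the arm's flange, where the gripper is bolted on; the fingertips stand robot.tip_extent ahead of it and the grasp point (between the pads) lies 164 mm ahead of it (robot.tip_extent is the distance from the TCP to the fingertips, in m); z points along the fingers, y is the line along which they close (so a half turn about z gives the same grasp; the last joint's range is limited). The gripper opens to 87 mm and grips with 3 to 60 N. Pads are 19 mm wide; open, the fingers measure 117 mm over their backs; the gripper's body (75 mm by 190 mm) begins 51 mm behind the grasp point.
Start: joints at [0.984, 0.527, 1.433, -0, 1.181, -0.178], TCP at [0.248, 0.573, 0.405] pointing down, gripper open.
Joint ranges: [-3.08, 3.08], [-0.75, 2.2], [0.22, 2.44], [-1.43, 4.57], [0, 2.65], [-2.85, 2.85]. Speed limits (rad/s): [2.79, 2.79, 3.14, 3.14, 3.14, 3.14].

### API

Orientations are given as a unit quaternion [x, y, z, w].
In Python, from rig import get_obs, camera, hand_in, cut_out, robot gives the robot as it stands.
- The arm moves only by the tool step_arm, never from a script. Its argument "rows" is a list of rows, each a list of 6 numbers: the shift along the world's x, y, z in m, then the turn, a rotation vector about the world's x, y, z in degrees. A call has 1 to 12 rows; each row shifts and turns the commanded pose from where the row before left it; what a row does not reach is not made up. A row lasts 1/8 s, in which the tool goes at most 62.5 mm and 10.7 degrees, less where a joint would pass 70% of its speed; a pose out of reach is approached as far as the arm can. A call is refused whole if a number of a shift passes 0.0625 or a number of a turn 10.7, either way. A call with a gripper value outside its range is refused whole. "jaw" is the finger opening in m, from 0 to 0.087, set as the call begins (left out, the last holds). The fingers move at their own pace and stop on an object; "squeeze" is the grip in N (left out, the last holds). Time passes only in rows, so rows that do not move let the fingers close. It gives the time, the measured TCP pose, the force, the opening and the grip force at its end, in the units of the state.
- get_obs(): the state, without advancing time (a new reading comes with each control period).
- camera(name): name is "scene" or "top" or "wrist"; returns a dict with "pixels" (480x640x3 uint8, blue, green, red), "depth" (480x640 float32, m along the optical axis (not along the pixel's ray), 0 where there is no reading), "fov_y" (degrees; the focal length in pixels is half the picture's height over the tangent of half this angle, whatever the lens; pixels are square), "cx", "cy" (the principal point, pixels), "extrinsics" (4x4, takes a point from camera to world coordinates); the wrist camera has in their place "mount" (4x4, takes a point from camera to tool coordinates, whose origin is the TCP and whose axes are the flange's). Camera axes: x right, y up, looking along -z (the intrinsics and any distortion apply to the point x, -y, -z); pixel columns grow to the right and rows downward; lengths in m; the calibration is good to about 2 mm. The wrist camera is an equidistant fisheye: a pixel r from the principal point sees the ray r / f radians off the axis. A picture is of the moment at which its call begins: read the wrist's pose just before it.
- hand_in(): hands the job in; it is judged then, once.
Trained networks look in the newest picture that a camera, given by its name, has taken for a name from the list of things; names that differ only in an ending like _2 or _b are one class to them, and where a whole thing is asked for, a point or a joint stands for the part that bears it (a point fixed in the world has none). Each returns a list of dicts, best first, with "confidence" (0 to 1); they miss things now and then, are a little off and sometimes report something else, mostly with a low value. They report only what shows in the picture. A call takes as long as a camera call.
- cut_out(label, camera): "region" (480x640 bool, what is visible of it) and "extent" ([centre column, centre row, width, height] in pixels, round what is visible of it).
The state is a dict: "time": time; "q": joint angles; "joint_velocities": joint speeds; "joint_torque": joint torques, N m; "position": TCP position; "tool_rot": TCP orientation; "ft_force": force on the tool from outside, world axes, zero at the start; "moment": the same for the moment, N m; "grip_width": finger opening in m; "grip_force": force on a finger pad.
Only numpy, scipy, OpenCV 4.12 (cv2) and the standard library are available. Lean on these libraries where they do the work, as an engineer would, in place of code of your own. Each camera call takes 0.05 s, during which the arm holds its last target. There are 200 camera calls.

## Working session

There is one attempt and no reset: what is moved stays moved. The work goes in short steps, Python scripts to look and compute and a tool call to move; the robot and the scene stay as the last step left them, time stands still between calls to the robot, and variables do not carry over. Pictures are saved under pics/ and viewed, at most 14 in all, crops included, and the job is handed in when it is done.

Besides the shell and the picture viewer there is one more tool, called after ">>>" by a JSON object that holds its "fn" and its "kwargs". step_arm: Moves the arm, as the interface text tells. Its arguments: {"type":"object","properties":{"rows":{"type":"array"},"jaw":{"type":"number"},"squeeze":{"type":"number"}},"required":["rows"]}

```bash
ls; mkdir -p pics
cat > h.py <<'E'
import numpy as np, cv2
from rig import get_obs, camera, hand_in, cut_out, robot
def pts(c):
    h,w=c["depth"].shape; f=h/2/np.tan(np.radians(c["fov_y"])/2)
    v,u=np.mgrid[:h,:w].astype(float); d=c["depth"].astype(float)
    P=np.stack([(u-c["cx"])/f*d,-(v-c["cy"])/f*d,-d],-1)
    E=np.array(c["extrinsics"]); W=P@E[:3,:3].T+E[:3,3]; W[d<=0]=np.nan
    return W
E
python3 - <<'E'
from h import *
print(robot, get_obs())
for n in("scene","top"):
    c=camera(n); cv2.imwrite(f"pics/{n}0.png",c["pixels"]); W=pts(c)
    print(n,{k:v for k,v in c.items() if k not in("pixels","depth")})
    for l in "plate inlet press filter regulator valve gauge partsbox tape".split():
        for r in cut_out(l,n)[:2]:
            p=W[r["region"]]; p=p[~np.isnan(p[:,0])]
            if len(p)==0: print(l,"nod",r["confidence"]);continue
            top=p[p[:,2]>np.percentile(p[:,2],95)-.006]
            rect=cv2.minAreaRect((top[:,:2]*1000).astype(np.float32))
            print(l,round(r["confidence"],2),np.round(r["extent"]),len(p),"z95",np.percentile(p[:,2],95).round(4),"med",np.median(p,0).round(4),"rect",np.round(rect[0],1),np.round(rect[1],1),round(rect[2],1))
E
```

```text
pics
<Robot object at 0x7f1e41f63e00> {'time': 0.0, 'q': array([ 9.83501109e-01,  5.28445519e-01,  1.43391643e+00, -3.13917895e-05,
        1.18143172e+00, -1.78482302e-01]), 'joint_velocities': array([-1.98134076e-04, -2.94044836e-05,  1.01476228e-03, -7.19032086e-04,
       -8.03492595e-04, -5.45509910e-04]), 'joint_torque': array([-6.09911531e-04, -4.40040386e+01, -1.76589435e+01,  6.31066924e-02,
        5.83453313e-02, -1.58831922e-04]), 'position': array([0.24821526, 0.57320838, 0.40377941]), 'tool_rot': array([ 2.02980038e-01,  9.79182257e-01, -1.02624280e-03, -3.97688370e-04]), 'ft_force': array([ 0.1013048 , -0.11027312,  0.24184557]), 'moment': array([ 0.00183305,  0.01361917, -0.01833924]), 'grip_force': 0.0, 'grip_width': 0.08661411105219423}
scene {'fov_y': 43.027228310773964, 'cx': 320.89961755349435, 'cy': 241.47111631022366, 'extrinsics': array([[-0.16758507, -0.67607351,  0.71752342,  1.34923037],
       [ 0.98575983, -0.12516472,  0.11230027,  0.14237296],
       [ 0.01388538,  0.72612561,  0.68742184,  0.7916785 ],
       [ 0.        ,  0.        ,  0.        
[... 1834 characters left out ...]
.  52.9] 89.9
filter 0.98 [213. 292.  31.  31.] 667 z95 0.0782 med [0.4475 0.1948 0.0735] rect [449.9 201.1] [36.7 38. ] 17.9
regulator 0.93 [356. 290.  26.  26.] 630 z95 0.0739 med [ 0.445  -0.0584  0.0449] rect [449.1 -59.5] [32.9 32.2] 52.5
valve 0.91 [488. 288.  46.  47.] 1206 z95 0.0327 med [ 0.4519 -0.3121  0.0293] rect [ 453.4 -314.7] [83.  45.8] 34.4
gauge 0.74 [288. 291.  26.  21.] 445 z95 0.0328 med [0.4463 0.064  0.0298] rect [447.5  64.1] [43.2 41.3] 0.5
partsbox 0.77 [428. 290.  39.  36.] 1178 z95 0.0352 med [ 0.449  -0.2015  0.0145] rect [ 447.8 -200.3] [59.8 60.9] 15.9
tape 0.79 [152. 282.  43.  35.] 702 z95 0.0209 med [0.4706 0.327  0.017 ] rect [470.1 329.4] [71.1 69.6] 54.7
```

View pics/top0.png

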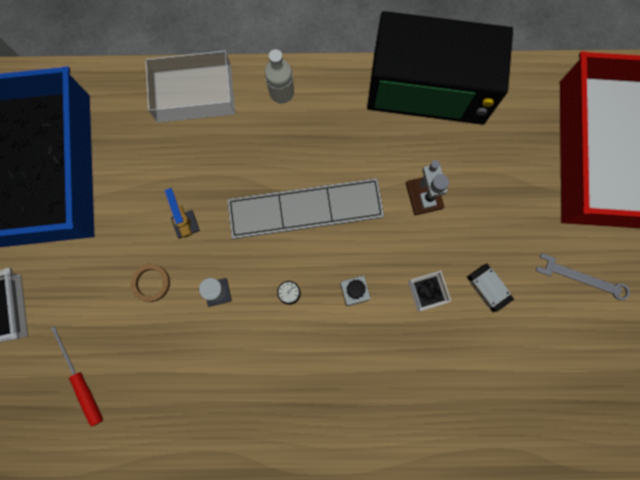

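View pics/scene0.png

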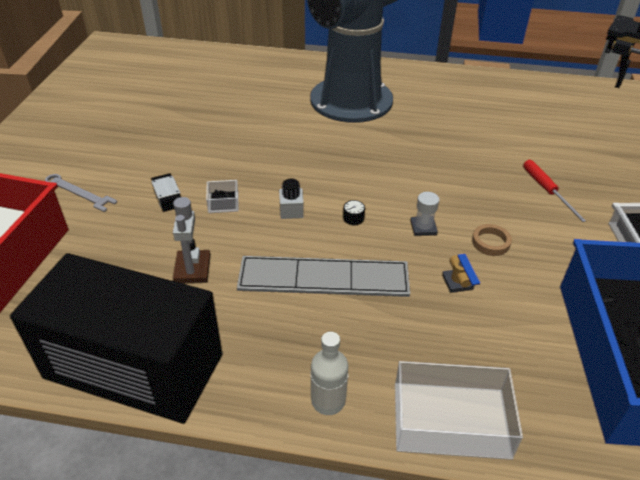

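Run:
```python
from h import *
print("tip",robot.tip_extent)
for n in("top","scene"):
    c=camera(n); W=pts(c)
    for l,zs in (("filter",[(.006,.018),(.06,.085)]),("regulator",[(.036,.05),(.06,.08)]),("valve",[(.025,.04)]),("gauge",[(.024,.04)]),("plate",[(.004,.014)])):
        r=cut_out(l,n)[0]; R=cv2.erode(r["region"].astype(np.uint8),np.ones((1,1)))>0
        R=cv2.dilate(R.astype(np.uint8),np.ones((7,7)))>0 if l=="filter" else R
        p=W[R]
        for a,b in zs:
            t=p[(p[:,2]>a)&(p[:,2]<b)]
            cc=(t[:,:2]*1000).astype(np.float32)
            rect=cv2.minAreaRect(cc); print(n,l,a,len(t),np.round(rect[0],1),np.round(rect[1],1),round(rect[2],1),"mean",cc.mean(0).round(1),"z",np.median(t[:,2]).round(4))
c=camera("top");cv2.imwrite("pics/topz.png",cv2.resize(c["pixels"][255:325,190:390],None,fx=4,fy=4,interpolation=2))
```

```text
tip 0.1822
top filter 0.006 238 [454.4 206.1] [55.4 53.3] 13.3 mean [445.9 192.6] z 0.0118
top filter 0.06 409 [450.2 201. ] [38.1 38.8] 3.8 mean [450.  200.5] z 0.0756
top regulator 0.036 315 [449.  -59.8] [45.9 46.1] 14.2 mean [446.5 -58.2] z 0.0418
top regulator 0.06 293 [448.9 -59.8] [34.5 32.9] 87.1 mean [448.6 -59.1] z 0.0713
top valve 0.025 1047 [ 453.1 -315.3] [84.5 45.5] 33.2 mean [ 452.7 -314.7] z 0.0296
top gauge 0.024 409 [446.8  64.4] [40.8 41.6] 65.4 mean [446.9  64.1] z 0.0302
top plate 0.004 5846 [614.4  33.3] [ 81.4 299.8] 7.8 mean [613.5  33.6] z 0.0079
scene filter 0.006 246 [451.7 201.3] [48.2 46.7] 14.0 mean [461.5 199.4] z 0.0118
scene filter 0.06 358 [451.9 201.1] [40.6 39.1] 9.0 mean [456.1 200.6] z 0.0753
scene regulator 0.036 239 [451.6 -59.8] [44.7 45.1] 11.0 mean [460.8 -58.1] z 0.0419
scene regulator 0.06 227 [448.8 -59.3] [32.7 36.6] 75.1 mean [453.3 -59.5] z 0.0708
scene valve 0.025 599 [ 453.  -315.6] [92.1 44.1] 34.2 mean [ 455.3 -314.9] z 0.0295
scene gauge 0.024 291 [448.3  63.9] [43.4 41.9] 64.1 mean [450.5  64.2] z 0.0302
scene plate 0.004 5754 [613.5  32.2] [ 86.7 300.6] 8.1 mean [616.   33.1] z 0.0081
```

View pics/topz.png

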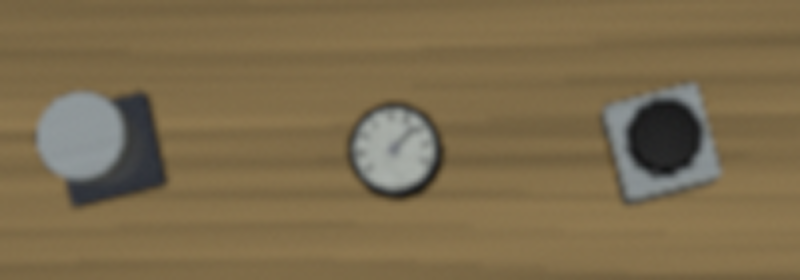

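>>> {"fn": "step_arm", "kwargs": {"rows": [[0.0254,-0.0465,-0.01,0,0,-7],[0.0254,-0.0465,-0.01,0,0,-7],[0.0254,-0.0465,-0.01,0,0,-7],[0.0254,-0.0465,-0.01,0,0,-7],[0.0254,-0.0465,-0.01,0,0,-7],[0.0254,-0.0465,-0.01,0,0,-7],[0.0254,-0.0465,-0.01,0,0,-7],[0.0254,-0.0465,-0.01,0,0,-3.9],[0,0,0,0,0,0],[0,0,0,0,0,0]], "jaw": 0.087, "squeeze": 30}}

```text
time: 2.9
position: [0.4515, 0.2016, 0.3248]
tool_rot: [0.618, 0.786, -0.0, -0.0]
ft_force: [-0.9, 0.2, -0.1]
grip_width: 0.087
grip_force: 0.0
```

```bash
cat >> h.py <<'E'
from scipy.spatial.transform import Rotation as Ro
def wpts(c,o):
    h,w=c["depth"].shape; f=h/2/np.tan(np.radians(c["fov_y"])/2)
    v,u=np.mgrid[:h,:w].astype(float); d=c["depth"].astype(float)
    x,y=u-c["cx"],v-c["cy"]; r=np.hypot(x,y)+1e-9; th=r/f; k=np.tan(np.minimum(th,1.5))/r
    P=np.stack([x*k*d,-y*k*d,-d],-1); M=np.array(c["mount"])
    T=P@M[:3,:3].T+M[:3,3]; W=T@Ro.from_quat(o["tool_rot"]).as_matrix().T+o["position"]; W[(d<=0)|(th>1.3)]=np.nan
    return W
def wlook(labs,save=None):
    o=get_obs(); c=camera("wrist"); W=wpts(c,o)
    if save: cv2.imwrite(save,c["pixels"])
    for l,a,b in labs:
        R=cut_out(l,"wrist")
        if not R: print(l,"none"); continue
        p=W[R[0]["region"]]; t=p[(p[:,2]>a)&(p[:,2]<b)]
        if len(t)<5: print(l,"few",np.nanmedian(p,0)); continue
        cc=(t[:,:2]*1000).astype(np.float32); q=cv2.minAreaRect(cc)
        print(l,round(R[0]["confidence"],2),len(t),np.round(q[0],1),np.round(q[1],1),round(q[2],1),"mean",cc.mean(0).round(1),"z",np.median(t[:,2]).round(4))
    return c,W
E
python3 - <<'E'
from h import *
c,W=wlook([("filter",.06,.09),("filter",.005,.02),("plate",.003,.014),("gauge",.02,.04)],"pics/w1.png")
print(c["fov_y"],c["mount"])
E
```

```text
filter 0.92 2929 [449.1 202.3] [37.7 38.8] 22.4 mean [448.8 203.8] z 0.0756
filter 0.92 1005 [447.4 209.9] [45.4 30.1] 12.0 mean [446.4 216.7] z 0.0116
plate 0.85 916 [605.8  73.9] [ 73.2 219.7] 11.2 mean [599.1  97.5] z 0.0078
gauge 0.97 421 [439.3  79.6] [34.2 10.8] 17.6 mean [439.1  80.4] z 0.029
65.70646984690485 [[ 1.22160380e-06  9.69459418e-01  2.45251781e-01  6.73364488e-02]
 [ 9.99999753e-01  1.71099335e-04 -6.81322130e-04 -7.16146331e-04]
 [-7.02476573e-04  2.45251721e-01 -9.69459179e-01  2.03758831e-02]
 [ 0.00000000e+00  0.00000000e+00  0.00000000e+00  1.00000000e+00]]
```

View pics/w1.png

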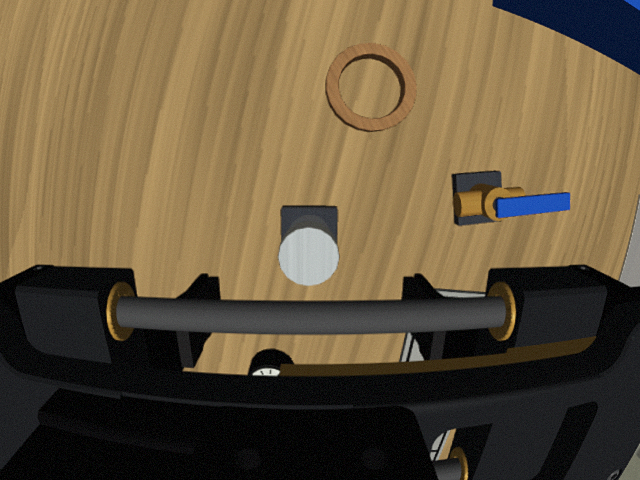

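>>> {"fn": "step_arm", "kwargs": {"rows": [[-0.001,0,-0.03,0,0,0],[0,0,-0.03,0,0,0],[0,0,-0.025,0,0,0],[0,0,-0.014,0,0,0],[0,0,0,0,0,0],[0,0,0,0,0,0]]}}

```text
time: 3.9
position: [0.4508, 0.2018, 0.2264]
tool_rot: [0.618, 0.786, 0.001, 0.0]
ft_force: [0.7, -0.2, -0.6]
grip_width: 0.0868
grip_force: 0.0
```

>>> {"fn": "step_arm", "kwargs": {"rows": [[0,0,0,0,0,0],[0,0,0,0,0,0],[0,0,0,0,0,0],[0,0,0,0,0,0],[0,0,0,0,0,0],[0,0,0,0,0,0],[0,0,0,0,0,0]], "jaw": 0, "squeeze": 25}}

```text
time: 4.78
position: [0.4504, 0.2014, 0.2257]
tool_rot: [0.618, 0.786, -0.0, -0.0]
ft_force: [-0.4, -0.2, 0.6]
grip_width: 0.0394
grip_force: 25.0
```

>>> {"fn": "step_arm", "kwargs": {"rows": [[0,0,0.02,0,0,0],[0,0,0.03,0,0,0],[0.0301,-0.0147,0,0,0,-2],[0.0301,-0.0147,0,0,0,-2],[0.0301,-0.0147,0,0,0,-1.8],[0.0301,-0.0147,0,0,0,0],[0.0301,-0.0147,0,0,0,0],[0,0,-0.02,0,0,0],[0,0,-0.015,0,0,0],[0,0,0,0,0,0],[0,0,0,0,0,0]]}}

```text
time: 6.15
position: [0.6008, 0.1283, 0.2408]
tool_rot: [0.657, 0.754, -0.0, -0.0]
ft_force: [-0.3, -0.4, -1.8]
grip_width: 0.0391
grip_force: 25.0
```

>>> {"fn": "step_arm", "kwargs": {"rows": [[0,0,-0.003,0,0,0],[0,0,-0.0025,0,0,0],[0,0,-0.001,0,0,0],[0,0,-0.0005,0,0,0],[0,0,0,0,0,0]]}}

```text
time: 6.78
position: [0.6011, 0.128, 0.2338]
tool_rot: [0.657, 0.754, 0.0, 0.0]
ft_force: [0.1, 0.5, -1.9]
grip_width: 0.0394
grip_force: 25.0
```

>>> {"fn": "step_arm", "kwargs": {"rows": [[0,0,-0.0005,0,0,0],[0,0,-0.0005,0,0,0],[0,0,0,0,0,0]]}}

```text
time: 7.15
position: [0.6011, 0.128, 0.2337]
tool_rot: [0.657, 0.754, 0.0, 0.0]
ft_force: [-2.2, 0.3, 4.6]
grip_width: 0.0395
grip_force: 25.0
```

>>> {"fn": "step_arm", "kwargs": {"rows": [[0,0,0,0,0,0],[0,0,0,0,0,0],[0,0,0,0,0,0],[0,0,0,0,0,0],[0,0,0.02,0,0,0],[0,0,0.05,0,0,0],[-0.03,-0.0376,0.01,0,0,2],[-0.0305,-0.0376,0.01,0,0,2],[-0.0305,-0.0376,0,0,0,2.1],[-0.0305,-0.0376,0,0,0,0],[-0.0305,-0.0376,0,0,0,0],[0,0,0,0,0,0]], "jaw": 0.087}}

```text
time: 8.65
position: [0.4474, -0.0617, 0.3227]
tool_rot: [0.618, 0.786, -0.0, -0.001]
ft_force: [0.8, 0.1, 0.3]
grip_width: 0.0869
grip_force: 0.0
```

Run:
```python
from h import *
wlook([("regulator",.06,.09),("regulator",.03,.05)])
print(get_obs()["position"])
c=camera("top");W=pts(c)
r=cut_out("filter","top")[0]["region"];p=W[r];p=p[p[:,2]>.07]*1000
q=cv2.minAreaRect(p[:,:2].astype(np.float32));print(q,p.mean(0))
```

```text
regulator 0.57 2174 [447.2 -59.2] [35.2 34.5] 5.9 mean [446.8 -58.3] z 0.0714
regulator 0.57 1712 [447.3 -59.3] [46.8 46. ] 13.7 mean [445.  -51.1] z 0.0413
[ 0.4497311  -0.05992345  0.32292802]
((600.9686279296875, 127.9222412109375), (38.20574951171875, 38.185977935791016), 89.80284881591797) [600.08940427 127.73355399  83.03680418]
```

>>> {"fn": "step_arm", "kwargs": {"rows": [[-0.001,0.0003,-0.04,0,0,0],[0,0,-0.04,0,0,0],[0,0,-0.03,0,0,0],[0,0,-0.015,0,0,0],[0,0,-0.006,0,0,0],[0,0,0,0,0,0],[0,0,0,0,0,0]]}}

```text
time: 9.78
position: [0.4485, -0.0595, 0.1923]
tool_rot: [0.616, 0.788, 0.0, 0.001]
ft_force: [-0.8, -0.3, 1.0]
grip_width: 0.0868
grip_force: 0.0
```

>>> {"fn": "step_arm", "kwargs": {"rows": [[0,0,0,0,0,0],[0,0,0,0,0,0],[0,0,0,0,0,0],[0,0,0,0,0,0],[0,0,0,0,0,0],[0,0,0,0,0,0],[0,0,0,0,0,0]], "jaw": 0, "squeeze": 30}}

```text
time: 10.65
position: [0.4481, -0.0597, 0.1918]
tool_rot: [0.616, 0.788, -0.0, -0.0]
ft_force: [0.5, 0.2, 0.9]
grip_width: 0.0458
grip_force: 30.0
```

>>> {"fn": "step_arm", "kwargs": {"rows": [[0,0,0.02,0,0,0],[0,0,0.03,0,0,0],[0.0276,0.01545,0,0,0,-2],[0.0276,0.01545,0,0,0,-2],[0.0276,0.01545,0,0,0,-2.1],[0.0276,0.01545,0,0,0,0],[0.0276,0.01545,0,0,0,0],[0.0276,0.01545,0,0,0,0],[0,0,-0.02,0,0,0],[0,0,-0.017,0,0,0],[0,0,-0.003,0,0,0],[0,0,0,0,0,0]]}}

```text
time: 12.15
position: [0.6133, 0.0328, 0.2014]
tool_rot: [0.657, 0.754, -0.0, -0.0]
ft_force: [0.2, 0.2, -2.7]
grip_width: 0.0459
grip_force: 30.0
```

>>> {"fn": "step_arm", "kwargs": {"rows": [[0,0,-0.0008,0,0,0],[0,0,-0.0007,0,0,0],[0,0,0,0,0,0]]}}

```text
time: 12.52
position: [0.6138, 0.0329, 0.2005]
tool_rot: [0.657, 0.754, 0.0, 0.0]
ft_force: [-0.3, 0.2, -2.5]
grip_width: 0.0458
grip_force: 30.0
```

>>> {"fn": "step_arm", "kwargs": {"rows": [[0,0,-0.0005,0,0,0],[0,0,-0.0005,0,0,0],[0,0,0,0,0,0]]}}

```text
time: 12.9
position: [0.6138, 0.033, 0.1998]
tool_rot: [0.657, 0.754, 0.0, 0.0]
ft_force: [-0.0, 0.2, 2.6]
grip_width: 0.0458
grip_force: 30.0
```

>>> {"fn": "step_arm", "kwargs": {"rows": [[0,0,0,0,0,0],[0,0,0,0,0,0],[0,0,0,0,0,0],[0,0,0,0,0,0],[0,0,0.02,0,0,0],[0,0,0.05,0,0,0],[0,0,0.045,0,0,0],[-0.04,-0.03,0,0,0,-8],[-0.04,-0.035,0,0,0,-8],[-0.04,-0.035,0,0,0,-8],[-0.041,-0.035,0,0,0,-8],[0,-0.035,0,0,0,-8]], "jaw": 0.087}}

```text
time: 14.4
position: [0.4495, -0.1369, 0.3153]
tool_rot: [0.876, 0.482, -0.001, -0.001]
ft_force: [1.0, -0.2, 1.0]
grip_width: 0.087
grip_force: 0.0
```

>>> {"fn": "step_arm", "kwargs": {"rows": [[0,-0.045,0,0,0,-8],[0,-0.045,0,0,0,-8],[0,-0.045,0,0,0,-7.8],[0,-0.043,0,0,0,0],[0,0,0,0,0,0],[0,0,0,0,0,0],[0,0,0,0,0,0]]}}

```text
time: 15.28
position: [0.4526, -0.3136, 0.3146]
tool_rot: [0.956, 0.294, -0.0, -0.0]
ft_force: [0.1, -0.3, 0.9]
grip_width: 0.0869
grip_force: 0.0
```

Run:
```python
from h import *
wlook([("valve",.02,.04)])
o=get_obs();print(o["position"],o["tool_rot"])
c=camera("top");W=pts(c)
for l,z in("filter",.07),("regulator",.065):
    r=cut_out(l,"top")[0]["region"];p=W[r];p=p[p[:,2]>z]*1000
    q=cv2.minAreaRect(p[:,:2].astype(np.float32));print(q,p.mean(0))
```

```text
valve 0.78 6257 [ 452. -316.] [83.1 44.3] 33.9 mean [ 453.3 -314.7] z 0.0295
[ 0.45274644 -0.31375098  0.31445005] [ 9.55892484e-01  2.93716639e-01 -1.02209491e-04 -2.91158296e-04]
((600.7781982421875, 127.75668334960938), (37.89008331298828, 37.9150505065918), 0.43342694640159607) [599.94036944 127.8242086   82.99387776]
((614.4705200195312, 32.96875762939453), (32.633827209472656, 34.08954620361328), 25.25432586669922) [613.07290935  32.73465662  78.66164052]
```

>>> {"fn": "step_arm", "kwargs": {"rows": [[0,-0.0018,-0.04,0,0,0],[0,0,-0.04,0,0,0],[0,0,-0.03,0,0,0],[0,0,-0.0125,0,0,0],[0,0,-0.006,0,0,0],[0,0,0,0,0,0],[0,0,0,0,0,0]]}}

```text
time: 16.4
position: [0.453, -0.3171, 0.1868]
tool_rot: [0.956, 0.293, 0.0, 0.001]
ft_force: [-0.1, -1.2, 0.4]
grip_width: 0.0868
grip_force: 0.0
```

>>> {"fn": "step_arm", "kwargs": {"rows": [[0,0,0,0,0,0],[0,0,0,0,0,0],[0,0,0,0,0,0],[0,0,0,0,0,0],[0,0,0,0,0,0],[0,0,0,0,0,0],[0,0,0,0,0,0]], "jaw": 0, "squeeze": 35}}

```text
time: 17.27
position: [0.4527, -0.3167, 0.1857]
tool_rot: [0.956, 0.293, -0.0, -0.0]
ft_force: [0.7, 0.4, -0.3]
grip_width: 0.0436
grip_force: 35.0
```

>>> {"fn": "step_arm", "kwargs": {"rows": [[0,0,0.02,0,0,0],[0,0,0.04,0,0,0],[0,0.01,0.04,0,0,0],[0,0.04,0,0,0,8],[0,0.04,0,0,0,8],[0,0.04,0,0,0,8],[0.01,0.04,0,0,0,8],[0.03,0.04,0,0,0,8],[0.04,0.03,0,0,0,8],[0.04,0.014,0,0,0,8],[0.04,0,0,0,0,7.7],[0.0143,0,0,0,0,0]]}}

```text
time: 18.77
position: [0.6291, -0.0623, 0.2851]
tool_rot: [0.657, 0.754, 0.0, 0.001]
ft_force: [0.0, -0.2, -2.5]
grip_width: 0.0434
grip_force: 35.0
```

>>> {"fn": "step_arm", "kwargs": {"rows": [[0,0,-0.03,0,0,0],[0,0,-0.03,0,0,0],[0,0,-0.02,0,0,0],[0,0,-0.008,0,0,0],[0,0,0,0,0,0],[0,0,0,0,0,0]]}}

```text
time: 19.52
position: [0.6275, -0.063, 0.1988]
tool_rot: [0.658, 0.753, 0.0, 0.001]
ft_force: [0.1, -0.8, -2.9]
grip_width: 0.0438
grip_force: 35.0
```

>>> {"fn": "step_arm", "kwargs": {"rows": [[0,0,-0.002,0,0,0],[0,0,-0.001,0,0,0],[0,0,-0.0005,0,0,0],[0,0,-0.0005,0,0,0],[0,0,0,0,0,0]]}}

```text
time: 20.15
position: [0.627, -0.0628, 0.1938]
tool_rot: [0.658, 0.753, 0.0, 0.0]
ft_force: [-0.1, -0.3, -3.0]
grip_width: 0.0437
grip_force: 35.0
```

>>> {"fn": "step_arm", "kwargs": {"rows": [[0,0,-0.0005,0,0,0],[0,0,-0.0005,0,0,0],[0,0,0,0,0,0]]}}

```text
time: 20.52
position: [0.627, -0.0628, 0.1937]
tool_rot: [0.657, 0.753, 0.0, 0.0]
ft_force: [-1.7, -0.9, 5.2]
grip_width: 0.0437
grip_force: 35.0
```

>>> {"fn": "step_arm", "kwargs": {"rows": [[0,0,0,0,0,0],[0,0,0,0,0,0],[0,0,0,0,0,0],[0,0,0,0,0,0],[0,0,0.02,0,0,0],[0,0,0.05,0,0,0],[0,0,0.05,0,0,0],[-0.036,0.01,0,0,0,0],[-0.036,0.02,0,0,0,0],[-0.036,0.03,0,0,0,0],[-0.036,0.033,0,0,0,0],[-0.0355,0.0335,0,0,0,0]], "jaw": 0.087}}

```text
time: 22.02
position: [0.4464, 0.0644, 0.3141]
tool_rot: [0.658, 0.753, 0.001, 0.001]
ft_force: [1.0, 1.6, -0.4]
grip_width: 0.0868
grip_force: 0.0
```

>>> {"fn": "step_arm", "kwargs": {"rows": [[0,0,0,0,0,0],[0,0,0,0,0,0]]}}

```text
time: 22.28
position: [0.4484, 0.0636, 0.3139]
tool_rot: [0.657, 0.754, 0.001, 0.002]
ft_force: [0.7, -0.3, -0.4]
grip_width: 0.0869
grip_force: 0.0
```

Run:
```python
from h import *
wlook([("gauge",.02,.04)])
o=get_obs();print(o["position"],o["tool_rot"])
for n in "top","scene":
    c=camera(n);W=pts(c)
    for l,z in("filter",.07),("regulator",.065),("valve",.032):
        for R in cut_out(l,n)[:1]:
            p=W[R["region"]];p=p[(p[:,2]>z)&(p[:,2]<.1)]*1000
            q=cv2.minAreaRect(p[:,:2].astype(np.float32));print(n,l,np.round(q[0],1),np.round(q[1],1),q[2],np.median(p[:,2]))
```

```text
gauge 0.75 2684 [445.7  64.8] [42.2 42.6] 7.1 mean [445.7  65.7] z 0.03
[0.44896829 0.06305466 0.31345286] [0.65779296 0.75319698 0.00089113 0.00139111]
top valve [627.4 -62.2] [44.6 83. ] 6.629915714263916 37.44845593206292
scene filter [601.3 128. ] [38.6 39.8] 76.3177490234375 83.3471909707727
scene regulator [615.5  31.5] [34.5 33.4] 47.825565338134766 78.89300988112358
scene valve [627.1 -62.9] [49.3 84.6] 4.851409435272217 37.799545182576445
```

>>> {"fn": "step_arm", "kwargs": {"rows": [[-0.0015,0.001,-0.04,0,0,0],[0,0,-0.04,0,0,0],[0,0,-0.03,0,0,0],[0,0,-0.0125,0,0,0],[0,0,-0.005,0,0,0],[0,0,0,0,0,0],[0,0,0,0,0,0]]}}

```text
time: 23.65
position: [0.4463, 0.0647, 0.1861]
tool_rot: [0.657, 0.753, 0.001, 0.001]
ft_force: [-0.3, -0.2, -0.2]
grip_width: 0.0869
grip_force: 0.0
```

>>> {"fn": "step_arm", "kwargs": {"rows": [[0,0,0,0,0,0],[0,0,0,0,0,0],[0,0,0,0,0,0],[0,0,0,0,0,0],[0,0,0,0,0,0],[0,0,0,0,0,0],[0,0,0,0,0,0]], "jaw": 0, "squeeze": 20}}

```text
time: 24.52
position: [0.446, 0.0647, 0.1852]
tool_rot: [0.658, 0.753, 0.0, 0.0]
ft_force: [-0.4, -0.0, 0.7]
grip_width: 0.0438
grip_force: 20.0
```

>>> {"fn": "step_arm", "kwargs": {"rows": [[0,0,0.02,0,0,0],[0,0,0.04,0,0,0],[0,-0.01,0.04,0,0,0],[0.01,-0.03,0,0,0,0],[0.03,-0.03,0,0,0,0],[0.03,-0.03,0,0,0,0],[0.035,-0.027,0,0,0,0],[0.035,0,0,0,0,0],[0.03,0,0,0,0,0],[0.0112,0,0,0,0,0],[0,0,-0.03,0,0,0],[0,0,-0.02,0,0,0]]}}

```text
time: 26.02
position: [0.6259, -0.0619, 0.2337]
tool_rot: [0.657, 0.754, -0.001, -0.002]
ft_force: [0.4, -0.3, -0.9]
grip_width: 0.0431
grip_force: 20.0
```

>>> {"fn": "step_arm", "kwargs": {"rows": [[0,0,-0.005,0,0,0],[0,0,-0.002,0,0,0],[0,0,0,0,0,0],[0,0,0,0,0,0]]}}

```text
time: 26.52
position: [0.6275, -0.0624, 0.2291]
tool_rot: [0.658, 0.753, 0.0, 0.001]
ft_force: [-0.0, -0.0, 0.3]
grip_width: 0.0434
grip_force: 20.0
```

>>> {"fn": "step_arm", "kwargs": {"rows": [[0,0,-0.003,0,0,0],[0,0,-0.0015,0,0,0],[0,0,-0.0005,0,0,0],[0,0,0,0,0,0],[0,0,0,0,0,0]]}}

```text
time: 27.15
position: [0.6271, -0.0623, 0.2233]
tool_rot: [0.658, 0.753, -0.0, -0.0]
ft_force: [-1.1, -0.5, 0.2]
grip_width: 0.0434
grip_force: 20.0
```

>>> {"fn": "step_arm", "kwargs": {"rows": [[0,0,-0.0004,0,0,0],[0,0,0,0,0,0]]}}

```text
time: 27.4
position: [0.6271, -0.0623, 0.2232]
tool_rot: [0.658, 0.753, -0.0, -0.0]
ft_force: [-1.9, 0.4, 3.5]
grip_width: 0.0434
grip_force: 20.0
```

Contact; release and retreat.

>>> {"fn": "step_arm", "kwargs": {"rows": [[0,0,0,0,0,0],[0,0,0,0,0,0],[0,0,0,0,0,0],[0,0,0,0,0,0],[0,0,0.02,0,0,0],[0,0,0.05,0,0,0],[0,0,0.05,0,0,0],[-0.04,0,0.02,0,0,0],[-0.05,0,0,0,0,0],[-0.05,0,0,0,0,0],[0,0,0,0,0,0],[0,0,0,0,0,0]], "jaw": 0.087}}

```text
time: 28.9
position: [0.4879, -0.0626, 0.3643]
tool_rot: [0.658, 0.753, 0.001, 0.002]
ft_force: [-0.0, 0.8, 0.6]
grip_width: 0.0872
grip_force: 0.0
```

```bash
python3 - <<'E'
from h import *
for n in "top","scene":
    c=camera(n);W=pts(c);cv2.imwrite(f"pics/{n}_end.png",c["pixels"])
    for l,z in("filter",.075),("regulator",.07),("valve",.032),("gauge",.06),("plate",.004),("partsbox",.02),("tape",.01):
        for R in cut_out(l,n)[:1]:
            p=W[R["region"]];p=p[(p[:,2]>z)&(p[:,2]<.1)]*1000
            if len(p)<4: print(n,l,"few");continue
            q=cv2.minAreaRect(p[:,:2].astype(np.float32));print(n,l,np.round(q[0],1),np.round(q[1],1),round(q[2],1),np.median(p[:,2]))
E
python3 -c "
import cv2,numpy as np
a=cv2.imread('pics/top_end.png')[140:320,130:530];b=cv2.imread('pics/scene_end.png')[140:320,130:530]
cv2.imwrite('pics/end.png',cv2.resize(np.vstack([a,b]),None,fx=1.6,fy=1.6))"
```

```text
top filter [600.6 128. ] [38.  38.4] 84.2 83.53909046911178
top regulator [614.1  33.2] [33.6 33.2] 79.2 79.36163925908957
top plate [603.4 128.6] [50.9 46.5] 5.6 79.90931249561739
top partsbox [ 448.  -201.4] [59.4 59.2] 15.9 32.86281885567466
top tape [469.4 329.9] [71.2 69. ] 88.1 17.398105104251215
scene filter [602.  126.3] [39.8 36.7] 14.3 83.79560766767008
scene regulator [616.   33.1] [32.1 33.6] 52.3 79.20208127142614
scene valve [628.7 -62.7] [46.8 84.1] 6.1 37.3874135530482
scene gauge [627.8 -61.4] [40.7 43.9] 87.1 68.1192252187407
scene plate [614.5  32.4] [ 84.6 299.7] 8.0 8.149925150678472
scene tape [470.3 328.2] [69.1 73.4] 83.4 17.231451998308223
```

View pics/end.png

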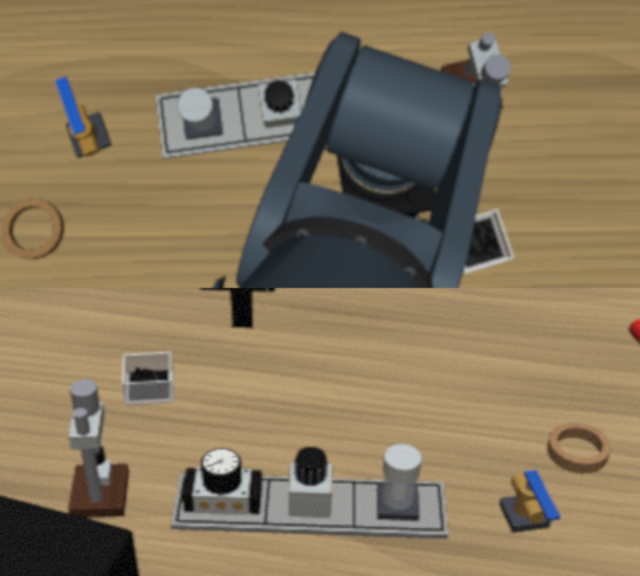

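The scene view (lower half) shows the gauge dial up on the valve block at (221,465), the regulator at (311,480) and the filter at (401,480). All are upright and centred, and the box and tape haven't moved.

```bash
python3 -c "
from rig import hand_in
print(hand_in())"
```

```text
the job is handed in; nothing more can be done
None
```

The job is handed in: filter, regulator and valve block stand within about 2 mm of their field centres in flow order, the gauge sits dial up on the valve, and the box and tape are untouched (about 29 s used; no verdict returned).

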